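# Prove the emergency-stop boxes and reject the one that will not latch

### The arm

A 7-joint arm with a two-finger parallel gripper is mounted at the origin on a cart in front of the work surface, level with it; the furniture and walls round the work are solid. World frame = base frame: x ahead of the robot, y to its left, z up, the work surface at z = 0. Lengths are in m, angles in rad, forces in N, time in s.
With the tool pointing down it reaches from about 0.425 to 0.925 m from the base axis. Payload 6.8 kg.
Tool frame: the origin (TCP) lies midway between the tips of the shut fingers; the grasp point (between the pads) lies 19 mm behind it; z points along the fingers, y is the line along which they close (so a half turn about z gives the same grasp; the last joint's range is limited). The gripper opens to 85 mm and grips with 20 to 120 N. Pads are 22 mm wide; open, the fingers measure 114 mm over their backs; the gripper's body (76 mm by 85 mm) begins 54 mm behind the grasp point. The pads swing forward as they close: fully open they stand 13 mm farther back than shut.
Start: joints at [-1.292, 0.477, 0.022, 1.555, -0.011, 1.109, -0.083], TCP at [0.255, 0.625, 0.231] pointing down, gripper open.
Joint ranges: [-2.96, 2.96], [-0.34, 2.1], [-1.41, 1.46], [0.24, 2.44], [-1.37, 4.51], [0.17, 1.92], [-2.96, 2.96]. Speed limits (rad/s): [2.39, 2.39, 3.14, 3.14, 3.14, 3.14, 3.14].

### API

Orientations are given as a unit quaternion [x, y, z, w].
In Python, from bench import r, job, get_image gives the robot as it stands (r), with the cameras as plain functions and the job (job).
- The arm moves only by the tool shift_gripper, called after "Call:" as name(argument=value, ...) on one line, values as JSON. Schema: {"type":"object","properties":{"rows":{"type":"string"},"jaw":{"type":"number"},"grip_n":{"type":"number"},"only":{"type":"string"},"quiet":{"type":"boolean"},"lines":{"type":"string"}},"required":["rows"],"additionalProperties":false}. rows is a string of 1 to 12 rows, parted by a bar, with the numbers parted by spaces; each row has 4 numbers: dx, dy, dz in m, then a turn about the tool's z in rad; each row is the pose to reach, as a shift and turn from the pose commanded when the call began, along the tool's axes at that moment; what a row does not reach only later rows make up. A row lasts 1/10 s, in which the tool goes at most 0.05 m and 0.15 rad, less where a joint would pass 70% of its speed; a pose out of reach is approached as far as the arm can. jaw is the finger opening in m, set as the call begins (left out keeps the last). The fingers move at their own pace and stop on an object; grip_n is the grip in N (left out, the last holds). Time passes only in rows, so rows that do not move let the fingers close. The tool returns the time, the measured TCP pose, the force, the opening and the grip force at its end. only (a regular expression) keeps the lines of the reply that match it, lines (a string "A,B") keeps lines A to B, and quiet returns only ok. Input that does not fit is refused with a message, and nothing moves.
- r.get_obs(): the state, without advancing time (a new reading comes with each control period).
- get_image(name): name is "scene" or "top"; returns a dict with "pixels" (420x560x3 uint8, blue, green, red), "fx", "fy", "cx", "cy" (pixels), "extrinsics" (4x4, takes a point from camera to world coordinates). Camera axes: x right, y up, looking along -z (the intrinsics and any distortion apply to the point x, -y, -z); pixel columns grow to the right and rows downward; lengths in m; the calibration is good to about 2 mm. A picture is of the moment at which its call begins. There is no depth.
- job.sign_off(): hands the job in; it is judged then, once.
The state is a dict: "clock": time; "q": joint angles; "qd": joint speeds; "joint_efforts": joint torques, N m; "tool_pos": TCP position; "tool_rot": TCP orientation; "force": force on the tool from outside, world axes, zero at the start; "wrist_torque": the same for the moment, N m; "finger_gap": finger opening in m; "grip_force": force on a finger pad.
Only numpy, scipy, OpenCV 4.12 (cv2) and the standard library are available. Lean on these libraries where they do the work, as an engineer would, in place of code of your own. Each camera call takes 0.05 s, during which the arm holds its last target. There are 200 camera calls.

### The job

Test the four emergency-stop boxes on the rubber mat before they are fitted to the machines: press each red mushroom button fully home, let go and see whether it latches. Leave each box whose button stays down latched and standing where it is; stand any box whose button springs back up upright on the floor of the empty parts bin. Leave everything else on the table alone.

Things in the scene. Friction and masses are not known exactly. Their poses are not given: they have to be found in the camera images.
- stop_a: emergency-stop box, one of four alike, upright on the mat, loose, 0.3 kg: grey case 72 mm along its x, 58 mm along its y, 46 mm high; black cable gland (23 mm across, axis 18 mm up) standing 17 mm out of its +x end; red mushroom button on top. Origin: centre of its underside, z up. Grasp across the 58 mm. Only pressing tells whether it latches
- stop_a_button (a joint): travel of that box's button straight down, m: 0 = up, 0.010 = fully home. It needs up to about 5 N and springs up from a half press. A sound one snaps over at about 7 mm and stays home (pressing again does not free it); a faulty one creeps back up to 0 within half a second of being let go
- stop_a_top (a point): centre of the top of that box's red mushroom button (38 mm across, head 11.5 mm thick): 72 mm above the box's underside while up, with a bright steel stem showing below the head; 62 mm when home
- stop_b: emergency-stop box, one of four alike, upright on the mat, loose, 0.3 kg: grey case 72 mm along its x, 58 mm along its y, 46 mm high; black cable gland (23 mm across, axis 18 mm up) standing 17 mm out of its +x end; red mushroom button on top. Origin: centre of its underside, z up. Grasp across the 58 mm. Only pressing tells whether it latches
- stop_b_button (a joint): travel of that box's button straight down, m: 0 = up, 0.010 = fully home. It needs up to about 5 N and springs up from a half press. A sound one snaps over at about 7 mm and stays home (pressing again does not free it); a faulty one creeps back up to 0 within half a second of being let go
- stop_b_top (a point): centre of the top of that box's red mushroom button (38 mm across, head 11.5 mm thick): 72 mm above the box's underside while up, with a bright steel stem showing below the head; 62 mm when home
- stop_c: emergency-stop box, one of four alike, upright on the mat, loose, 0.3 kg: grey case 72 mm along its x, 58 mm along its y, 46 mm high; black cable gland (23 mm across, axis 18 mm up) standing 17 mm out of its +x end; red mushroom button on top. Origin: centre of its underside, z up. Grasp across the 58 mm. Only pressing tells whether it latches
- stop_c_button (a joint): travel of that box's button straight down, m: 0 = up, 0.010 = fully home. It needs up to about 5 N and springs up from a half press. A sound one snaps over at about 7 mm and stays home (pressing again does not free it); a faulty one creeps back up to 0 within half a second of being let go
- stop_c_top (a point): centre of the top of that box's red mushroom button (38 mm across, head 11.5 mm thick): 72 mm above the box's underside while up, with a bright steel stem showing below the head; 62 mm when home
- stop_d: emergency-stop box, one of four alike, upright on the mat, loose, 0.3 kg: grey case 72 mm along its x, 58 mm along its y, 46 mm high; black cable gland (23 mm across, axis 18 mm up) standing 17 mm out of its +x end; red mushroom button on top. Origin: centre of its underside, z up. Grasp across the 58 mm. Only pressing tells whether it latches
- stop_d_button (a joint): travel of that box's button straight down, m: 0 = up, 0.010 = fully home. It needs up to about 5 N and springs up from a half press. A sound one snaps over at about 7 mm and stays home (pressing again does not free it); a faulty one creeps back up to 0 within half a second of being let go
- stop_d_top (a point): centre of the top of that box's red mushroom button (38 mm across, head 11.5 mm thick): 72 mm above the box's underside while up, with a bright steel stem showing below the head; 62 mm when home
- bench_mat: black rubber bench mat, 360 mm along its x, 400 mm along its y, 4 mm thick, fixed; the four boxes stand on it in two rows of two, about 145 mm apart in x and 180 mm in y. Origin: centre of its underside
- parts_bin: empty dark grey stacking parts bin, fixed, 180 mm along its x, 220 mm along its y, walls and floor 4 mm; back (+x) and rear of the sides 75 mm high with the rim, front wall (-x) 39 mm high with a blank card; the sides slope down to the front. Origin: centre of its underside (inner floor 4 mm above)
- screwdriver: bystander: red and black screwdriver, 220 mm long, 32 mm thick, lying to the right of the mat; origin: middle of its length, underside; leave alone
- marker: bystander: black and white marker pen, 128 mm long, 20 mm thick, lying in front of the bin; origin: centre of its underside; leave alone
- pine_block: bystander: pine block 52 x 86 x 38 mm lying between the far end of the mat and the bin; origin: centre of its underside; leave alone

How it is judged:
On the way:
1. a button that was pressed home comes up again as it is let go, its box still standing in its place on the mat (((value of joint stop_a_button between 0.0078 and 0.0097 m and velocity of joint stop_a_button below -0.003 m/s and distance of stop_a from where it was at the start of the episode below 0.05 m) or (value of joint stop_b_button between 0.0078 and 0.0097 m and velocity of joint stop_b_button below -0.003 m/s and distance of stop_b from where it was at the start of the episode below 0.05 m) or (value of joint stop_c_button between 0.0078 and 0.0097 m and velocity of joint stop_c_button below -0.003 m/s and distance of stop_c from where it was at the start of the episode below 0.05 m) or (value of joint stop_d_button between 0.0078 and 0.0097 m and velocity of joint stop_d_button below -0.003 m/s and distance of stop_d from where it was at the start of the episode below 0.05 m))), for 0.02 s.
At the end, for the whole second after the job is handed in: Each sound button is latched (over 7.5 of 10 mm down), its box upright within 30 mm of where it began; the box that springs back was pressed home on the bench first and stands upright (0.15 rad), at rest, on the bin's floor; bystanders moved under 30 mm (((x of stop_a in the frame of parts_bin between -0.085 and 0.085 m and y of stop_a in the frame of parts_bin between -0.105 and 0.105 m and z of stop_a in the frame of parts_bin below 0.012 m and angle between stop_a's own z axis and vertical below 0.15 rad and linear speed of stop_a below 0.02 m/s and value of joint each of stop_b_button, stop_c_button, stop_d_button above 0.0075 m and distance of each of stop_b, stop_c, stop_d from where it was at the start of the episode below 0.03 m and angle between each of stop_b, stop_c, stop_d's own z axis and vertical below 0.1 rad) or (x of stop_b in the frame of parts_bin between -0.085 and 0.085 m and y of stop_b in the frame of parts_bin between -0.105 and 0.105 m and z of stop_b in the frame of parts_bin below 0.012 m and angle between stop_b's own z axis and vertical below 0.15 rad and linear speed of stop_b below 0.02 m/s and value of joint each of stop_a_button, stop_c_button, stop_d_button above 0.0075 m and distance of each of stop_a, stop_c, stop_d from where it was at the start of the episode below 0.03 m and angle between each of stop_a, stop_c, stop_d's own z axis and vertical below 0.1 rad) or (x of stop_c in the frame of parts_bin between -0.085 and 0.085 m and y of stop_c in the frame of parts_bin between -0.105 and 0.105 m and z of stop_c in the frame of parts_bin below 0.012 m and angle between stop_c's own z axis and vertical below 0.15 rad and linear speed of stop_c below 0.02 m/s and value of joint each of stop_a_button, stop_b_button, stop_d_button above 0.0075 m and distance of each of stop_a, stop_b, stop_d from where it was at the start of the episode below 0.03 m and angle between each of stop_a, stop_b, stop_d's own z axis and vertical below 0.1 rad) or (x of stop_d in the frame of parts_bin between -0.085 and 0.085 m and y of stop_d in the frame of parts_bin between -0.105 and 0.105 m and z of stop_d in the frame of parts_bin below 0.012 m and angle between stop_d's own z axis and vertical below 0.15 rad and linear speed of stop_d below 0.02 m/s and value of joint each of stop_a_button, stop_b_button, stop_c_button above 0.0075 m and distance of each of stop_a, stop_b, stop_c from where it was at the start of the episode below 0.03 m and angle between each of stop_a, stop_b, stop_c's own z axis and vertical below 0.1 rad))); the robot touches nothing.
It fails at once if the screwdriver is disturbed (distance of screwdriver from where it was at the start of the episode above 0.03 m).
It fails at once if the marker pen is disturbed (distance of marker from where it was at the start of the episode above 0.03 m).
It fails at once if the pine block is disturbed (distance of pine_block from where it was at the start of the episode above 0.03 m).
It also fails if it takes over 59 s, if anything falls off the work surface, if the arm or the gripper's body presses on something with over 40 N, if the wrist force passes 120 N, or if a joint passes its speed limit or range.

## Working session

There is one attempt and no reset: what is moved stays moved. The work goes in short steps, Python scripts to look and compute and a tool call to move; the robot and the scene stay as the last step left them, time stands still between calls to the robot, and variables do not carry over. Pictures are saved under pics/ and viewed, at most 10 in all, crops included, and the job is handed in when it is done.

```bash
ls; mkdir -p pics
```

Run:
```python
from bench import r, job, get_image
import cv2,numpy as np
o=r.get_obs();print(o['clock'],o['tool_pos'],o['tool_rot'],o['force'],o['finger_gap'])
for n in("top","scene"):
    i=get_image(n);cv2.imwrite(f"pics/{n}0.png",cv2.resize(i["pixels"],(800,600),interpolation=cv2.INTER_CUBIC))
    print(n,i["fx"],i["fy"],i["cx"],i["cy"],[k for k in i],np.round(i["extrinsics"],4).tolist())
```

```text
bench.py
pics
0.0 [0.25441698 0.62457261 0.23029663] [ 1.92179720e-01  9.81359298e-01 -9.33037303e-04 -1.11840263e-04] [ 0.71639593 -0.15770281  0.70552696] 0.08547760353518508
top 382.95994806226247 382.95994806226247 284.93973463472935 207.6353051911712 ['pixels', 'fx', 'fy', 'cx', 'cy', 'extrinsics'] [[-0.0036, 0.9984, -0.0566, 0.4646], [-0.9997, -0.0023, 0.023, -0.0162], [0.0228, 0.0567, 0.9981, 1.1622], [0.0, 0.0, 0.0, 1.0]]
scene 379.87868829762306 379.87868829762306 274.5930750713665 212.23609968321296 ['pixels', 'fx', 'fy', 'cx', 'cy', 'extrinsics'] [[0.6608, 0.4321, -0.6136, -0.1751], [-0.7503, 0.3589, -0.5552, -0.6599], [-0.0196, 0.8273, 0.5614, 0.724], [0.0, 0.0, 0.0, 1.0]]
```

View pics/top0.png

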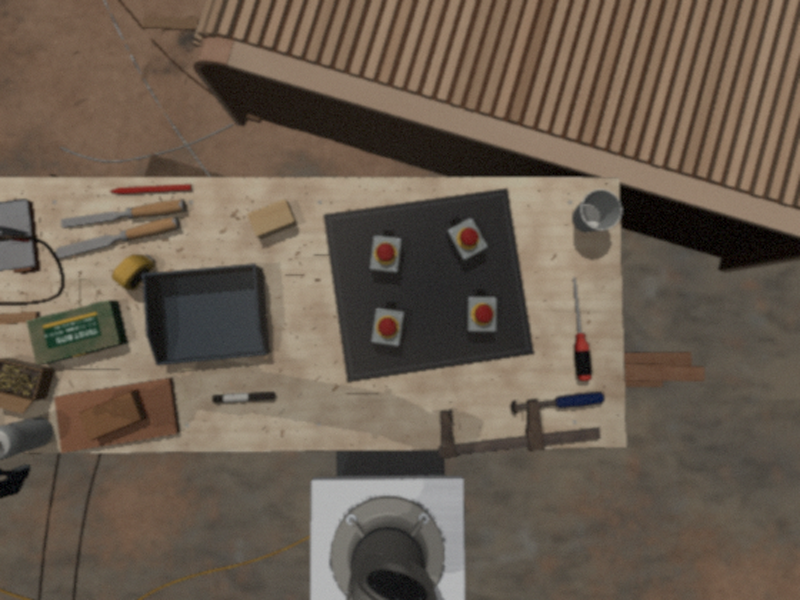

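View pics/scene0.png

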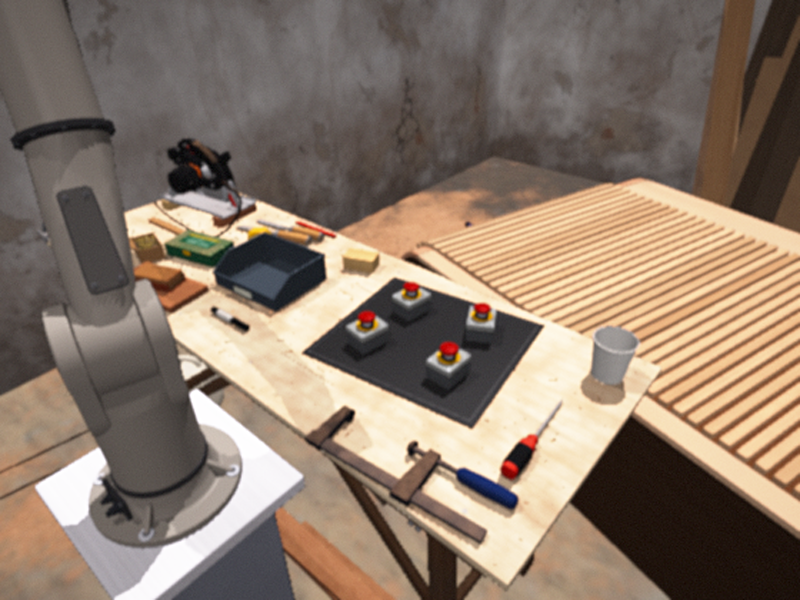

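The top view shows the four boxes at about (386,253), (469,237), (388,327) and (483,314), the bin at (207,313), the marker at (243,397), the block at (272,220) and the screwdriver at (582,345). The arm is clear of the mat. Next I'll enlarge the mat and get the red centres.

Create h.py:
```python
from bench import r, job, get_image
import cv2,numpy as np
def world(im,u,v,z):  # native pixels -> world at height z
    E=im["extrinsics"];d=E[:3,:3]@np.array([(u-im["cx"])/im["fx"],-(v-im["cy"])/im["fy"],-1.]);p=E[:3,3]
    return p+d*(z-p[2])/d[2]
def reds(im):
    p=im["pixels"].astype(int);m=((p[...,2]>120)&(p[...,1]<70)&(p[...,0]<70)).astype(np.uint8)
    n,l,s,c=cv2.connectedComponentsWithStats(m)
    return [(c[i],s[i][4]) for i in range(1,n) if s[i][4]>25]
def crop(im,x0,y0,w,h,k,f): cv2.imwrite(f,cv2.resize(im["pixels"][y0:y0+h,x0:x0+w],None,fx=k,fy=k,interpolation=cv2.INTER_CUBIC))
```

Run:
```python
from h import *
for n in("top","scene"):
    im=get_image(n)
    for c,a in reds(im): print(n,c.round(1),a,world(im,*c,0.072).round(4))
    if n=="top":
        crop(im,220,130,160,140,5,"pics/mat.png")
        crop(im,90,130,130,160,3.7,"pics/bin.png")
```

```text
top [106.  131.5] 105 [0.7453 0.4687 0.072 ]
top [407.4 239.9] 58 [ 0.4332 -0.3911  0.072 ]
scene [287.2 200.4] 50 [ 0.6142 -0.0016  0.072 ]
scene [337.  215.4] 57 [ 0.6448 -0.1705  0.072 ]
scene [256.2 221. ] 72 [ 0.4681 -0.0039  0.072 ]
scene [313.9 243.2] 96 [ 0.4934 -0.1965  0.072 ]
scene [370.8 308.9] 59 [ 0.3881 -0.4301  0.072 ]
scene [356.2 327.6] 93 [ 0.3232 -0.4324  0.072 ]
```

View pics/mat.png

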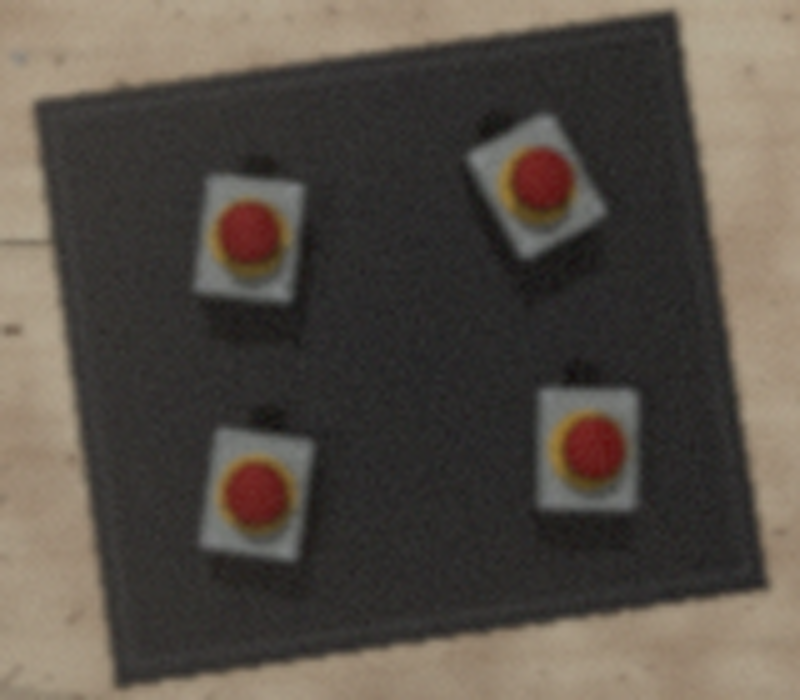

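View pics/bin.png

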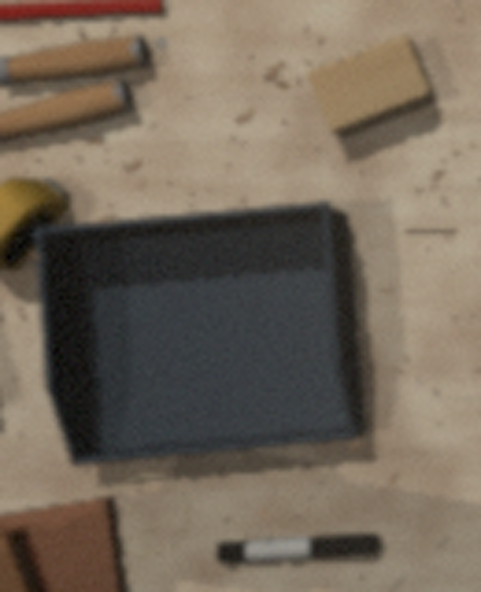

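The crop shows the four cases with their glands pointing away from the robot (up in the picture). Case corners: left-near box (215,428)…(202,548), left-far (208,174)…, right-near (538,387)…, right-far (467,158)…; buttons at (257,494), (250,232), (595,448), (542,180). Bin rim corners: (40,230), (328,205), (360,435), (75,460).

Run:
```python
from h import *
im=get_image("top")
B={'NL':[(215,428),(314,438),(300,560),(202,548),(257,494)],'FL':[(208,174),(304,182),(292,303),(196,292),(250,232)],
'NR':[(538,387),(638,388),(638,511),(538,511),(595,448)],'FR':[(467,158),(552,115),(606,213),(525,259),(542,180)]}
W=lambda u,v,z,x0,y0,k:world(im,(u+.5)/k-.5+x0,(v+.5)/k-.5+y0,z)
o=r.get_obs();from scipy.spatial.transform import Rotation as R
Rt=R.from_quat(o['tool_rot']);T=np.array(o['tool_pos']);print('tool axes',Rt.as_matrix().round(3).tolist())
for n,c in B.items():
    P=np.array([W(u,v,.05,220,130,5) for u,v in c[:4]])
    ax=(P[0]+P[1]-P[2]-P[3])/2;ay=(P[0]+P[3]-P[1]-P[2])/2
    b=W(*c[4],.075,220,130,5);m=P.mean(0)
    print(n,'case',m.round(4),'size',np.hypot(*ax[:2]).round(4),np.hypot(*ay[:2]).round(4),'yaw',np.arctan2(ax[1],ax[0]).round(3),np.arctan2(-ay[0],ay[1]).round(3),'btn',b.round(4))
for u,v,z in[(40,230,.075),(328,205,.075),(360,435,.039),(75,460,.039),(98,285,.004),(332,270,.004)]:print('bin',W(u,v,z,90,130,3.7).round(4))
for u,v,z in[(220,552,.01),(380,545,.01),(310,80,.038),(410,38,.038),(433,95,.038),(338,132,.038)]:print('mk/blk',W(u,v,z,90,130,3.7).round(4))
```

Call:
shift_gripper(rows="-0.04 -0.04 0 -0.1 | -0.08 -0.08 0 -0.2 | -0.12 -0.12 0 -0.3 | -0.15 -0.16 0 -0.387 | -0.18 -0.2 0 -0.387 | -0.21 -0.24 0 -0.387 | -0.24 -0.28 0.01 -0.387 | -0.27 -0.32 0.02 -0.387 | -0.3 -0.36 0.03 -0.387 | -0.33 -0.4 0.04 -0.387 | -0.36 -0.44 0.05 -0.387 | -0.39 -0.47 0.05 -0.387", jaw=0)

```text
clock: 1.45
tool_pos: [0.4323, 0.0559, 0.1819]
tool_rot: [-0.0, 1.0, 0.0, -0.0]
force: [0.9, 0.9, 0.7]
finger_gap: -0.0002
grip_force: 0.0
```

Call:
shift_gripper(rows="-0.02 -0.03 0 0 | -0.035 -0.057 0.02 0 | -0.035 -0.057 0.06 0 | -0.035 -0.057 0.09 0 | -0.035 -0.057 0.09 0 | -0.035 -0.057 0.09 0")

```text
clock: 2.05
tool_pos: [0.468, 0.0009, 0.0928]
tool_rot: [-0.0, 1.0, -0.0, -0.0]
force: [0.1, -1.1, 0.2]
finger_gap: 0.0002
grip_force: 0.0
```

Call:
shift_gripper(rows="0 -0.002 0.015 0 | 0 -0.002 0.021 0 | 0 -0.002 0.025 0 | 0 -0.002 0.028 0 | 0 -0.002 0.028 0")

```text
clock: 2.55
tool_pos: [0.4686, -0.0007, 0.0658]
tool_rot: [-0.0, 1.0, 0.0, 0.0]
force: [-3.1, 0.5, 10.8]
finger_gap: -0.0001
grip_force: 5.8
```

Call:
shift_gripper(rows="0 0 0.001 0 | 0 0 0.001 0 | 0 0 -0.03 0 | 0 0 -0.06 0 | -0.05 0 -0.06 0 | -0.10 0.002 -0.06 0 | -0.15 0.004 -0.05 0 | -0.15 0.004 -0.03 0 | -0.15 0.004 -0.03 0")

```text
clock: 3.45
tool_pos: [0.6169, 0.0033, 0.0922]
tool_rot: [-0.0, 1.0, -0.0, -0.002]
force: [-1.2, -0.3, -0.1]
finger_gap: 0.0001
grip_force: 0.0
```

Run:
```python
from h import *
im=get_image("scene")
for c,a in reds(im): print(c.round(1),a)
crop(im,200,170,190,110,4.2,"pics/s1.png")
```

```text
[288.3 199.7] 32
[337.3 215.2] 51
[313.9 243.2] 93
[370.9 309.1] 53
[356.2 327.9] 97
```

View pics/s1.png

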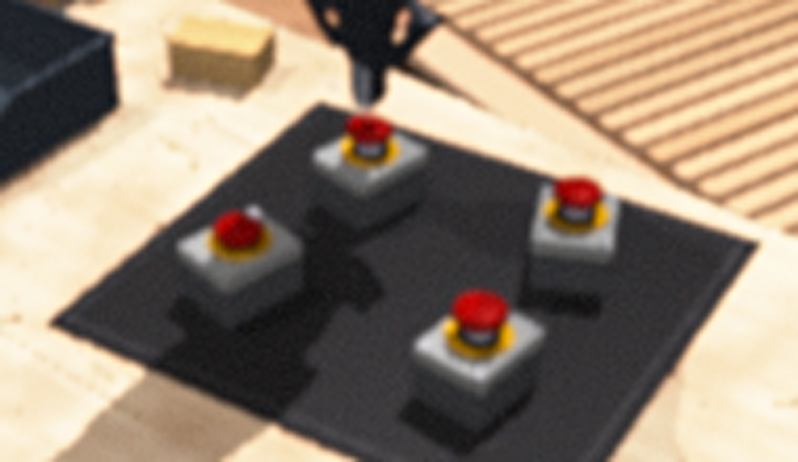

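The near-left button at (240,230) is down with no stem showing, about 0.6 s after release, so it has latched. The other three still show stems, and the fingers are over the far-left button.

Call:
shift_gripper(rows="0 0 0.015 0 | 0 0 0.021 0 | 0 0 0.025 0 | 0 0 0.0285 0 | 0 0 0.0285 0")

```text
clock: 4.0
tool_pos: [0.6177, 0.003, 0.0662]
tool_rot: [-0.0, 1.0, 0.0, -0.0]
force: [-0.3, -0.5, -0.4]
finger_gap: 0.0004
grip_force: 0.1
```

Call:
shift_gripper(rows="0 0 0.001 0 | 0 0 0.002 0 | 0 0 0.002 0")

```text
clock: 4.3
tool_pos: [0.6178, 0.003, 0.0658]
tool_rot: [0.0, 1.0, 0.0, -0.0]
force: [-6.2, 1.3, 16.8]
finger_gap: 0.0
grip_force: 8.3
```

Call:
shift_gripper(rows="0 0 -0.03 0 | 0 0 -0.06 0 | -0.01 -0.045 -0.06 0 | -0.02 -0.09 -0.06 0 | -0.029 -0.135 -0.06 0 | -0.029 -0.168 -0.05 0 | -0.029 -0.168 -0.029 0 | -0.029 -0.168 -0.029 0 | -0.029 -0.168 -0.029 0")

```text
clock: 5.2
tool_pos: [0.6468, -0.1638, 0.0927]
tool_rot: [-0.001, 1.0, 0.001, -0.001]
force: [0.5, -0.5, 0.2]
finger_gap: 0.0005
grip_force: 0.0
```

Run:
```python
from h import *
im=get_image("scene")
for c,a in reds(im): print(c.round(1),a)
crop(im,200,170,190,110,4.2,"pics/s2.png")
```

```text
[ 67.3 156.5] 26
[287.2 202.5] 58
[337.6 214.8] 34
[256. 224.] 70
[370.7 308.7] 66
[356.3 328. ] 97
```

View pics/s2.png

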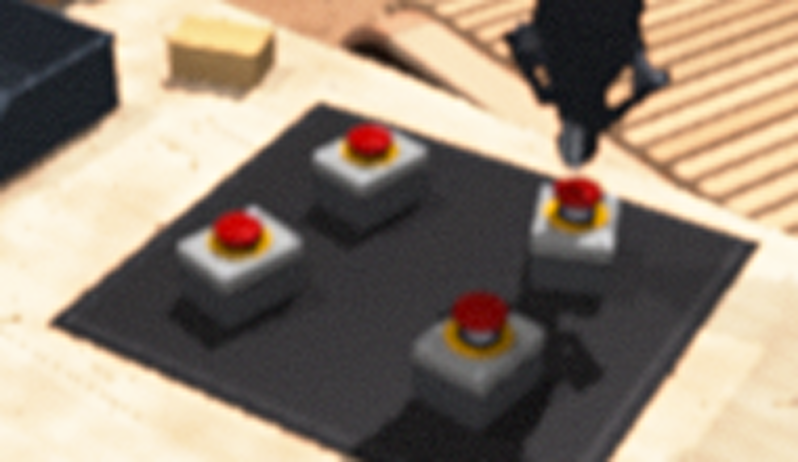

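Both left buttons, at (240,230) and (370,140), are down with no stems. The fingers stand over the far-right button at (577,190).

Call:
shift_gripper(rows="0 0 0.015 0 | 0 0 0.021 0 | 0 0 0.025 0 | 0 0 0.029 0 | 0 0 0.0295 0 | 0 0 0.0295 0")

```text
clock: 5.85
tool_pos: [0.647, -0.1644, 0.0658]
tool_rot: [-0.0, 1.0, 0.001, -0.0]
force: [-7.2, 2.5, 18.5]
finger_gap: -0.0002
grip_force: 9.7
```

Home. I'll release and go to the near-right button at (0.493, -0.194).

Call:
shift_gripper(rows="0 0 -0.03 0 | 0 0 -0.06 0 | 0.045 -0.01 -0.06 0 | 0.09 -0.02 -0.06 0 | 0.13 -0.03 -0.06 0 | 0.154 -0.03 -0.05 0 | 0.154 -0.03 -0.029 0 | 0.154 -0.03 -0.029 0")

```text
clock: 6.65
tool_pos: [0.4907, -0.1945, 0.0908]
tool_rot: [0.0, 1.0, 0.001, -0.002]
force: [-0.0, 0.4, 0.3]
finger_gap: -0.0003
grip_force: 0.0
```

Run:
```python
from h import *
im=get_image("scene")
for c,a in reds(im): print(c.round(1),a)
```

```text
[287.3 202.5] 58
[339.  217.9] 32
[255.9 224. ] 70
[314.9 242.5] 58
[370.7 308.7] 66
[356.9 327.2] 70
```

Call:
shift_gripper(rows="0 0 0.015 0 | 0 0 0.021 0 | 0 0 0.025 0 | 0 0 0.029 0 | 0 0 0.0295 0 | 0 0 0.0295 0")

```text
clock: 7.3
tool_pos: [0.4945, -0.1952, 0.0656]
tool_rot: [-0.0, 1.0, 0.0, 0.001]
force: [-4.6, 3.3, 25.1]
finger_gap: 0.0002
grip_force: 12.5
```

Call:
shift_gripper(rows="0 0 -0.03 0 | 0 0 -0.06 0 | 0 0 -0.1 0 | 0 0.04 -0.12 0 | 0 0.07 -0.12 0 | 0 0.07 -0.12 0 | 0 0.07 -0.12 0", jaw=0.085)

```text
clock: 8.0
tool_pos: [0.4929, -0.1245, 0.1831]
tool_rot: [-0.001, 1.0, 0.0, -0.0]
force: [-0.7, -0.7, 0.0]
finger_gap: 0.0848
grip_force: 0.0
```

Run:
```python
from h import *
im=get_image("scene")
for c,a in reds(im): print(c.round(1),a)
crop(im,200,170,190,110,4.2,"pics/s3.png")
```

```text
[287.4 202.4] 59
[336.8 217.7] 63
[256.  223.9] 69
[313.9 243.1] 97
[370.7 308.7] 66
[357.  327.4] 69
```

View pics/s3.png

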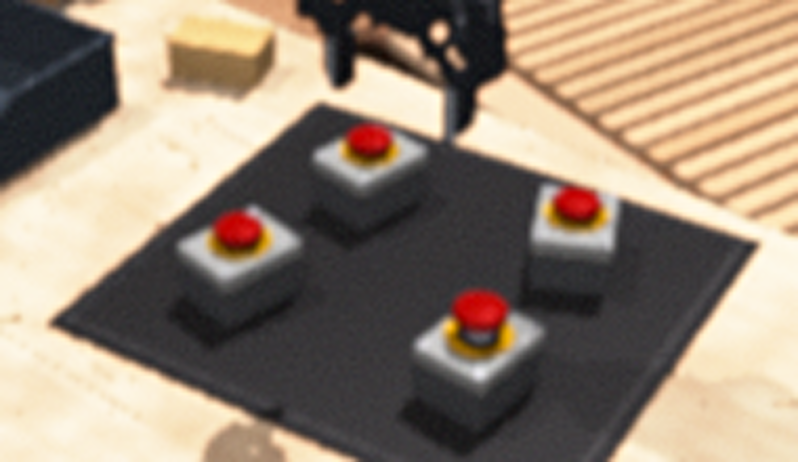

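The near-right button at (480,310) is up again with its stem showing, so that box is faulty. The other three are down. I'll grasp the near-right box.

Call:
shift_gripper(rows="0 -0.04 0 0 | 0 -0.0695 0.03 0 | 0 -0.0695 0.07 0 | 0 -0.0695 0.09 0 | 0 -0.0695 0.12 0 | 0 -0.0695 0.15 0 | 0 -0.0695 0.165 0 | 0 -0.0695 0.173 0 | 0 -0.0695 0.173 0")

```text
clock: 8.95
tool_pos: [0.492, -0.1955, 0.0089]
tool_rot: [0.001, 1.0, -0.0, -0.001]
force: [-0.0, 1.2, -0.7]
finger_gap: 0.0847
grip_force: 0.0
```

Call:
shift_gripper(rows="0 0 0 0 | 0 0 0 0 | 0 0 0 0 | 0 0 0 0 | 0 0 0 0 | 0 0 0 0", jaw=0.04, grip_n=50)

```text
clock: 9.55
tool_pos: [0.4938, -0.195, 0.0111]
tool_rot: [0.0, 1.0, -0.0, 0.001]
force: [-1.6, -0.2, 6.8]
finger_gap: 0.0576
grip_force: 54.7
```

Call:
shift_gripper(rows="0 0 -0.01 0 | 0 0 -0.03 0 | 0 0 -0.06 0 | 0 0 -0.09 0 | 0 0 -0.12 0 | 0 0 -0.14 0 | 0 0 -0.15 0 | 0 0 -0.15 0")

```text
clock: 10.35
tool_pos: [0.4935, -0.1945, 0.1611]
tool_rot: [-0.0, 1.0, -0.0, 0.001]
force: [-0.0, -0.5, -3.6]
finger_gap: 0.0573
grip_force: 54.7
```

Call:
shift_gripper(rows="0 0.02 0 0 | 0 0.05 0 0 | 0 0.09 0 0 | 0 0.13 0 0 | 0 0.17 0 0 | 0 0.21 0 0 | 0 0.25 0 0 | 0 0.29 0 0 | 0 0.33 0 0 | 0 0.37 0 0 | 0 0.4 0 0 | 0 0.42 0 0")

```text
clock: 11.55
tool_pos: [0.4914, 0.2282, 0.1582]
tool_rot: [-0.002, 1.0, -0.0, -0.001]
force: [-0.6, 0.1, -3.8]
finger_gap: 0.0572
grip_force: 54.7
```

Call:
shift_gripper(rows="0.002 0.02 0 -0.02 | 0.004 0.05 0 -0.05 | 0.006 0.09 0 -0.087 | 0.006 0.12 0 -0.087 | 0.006 0.136 0 -0.087 | 0.006 0.136 0 -0.087 | 0.006 0.136 0.03 -0.087 | 0.006 0.136 0.06 -0.087 | 0.006 0.136 0.08 -0.087 | 0.006 0.136 0.09 -0.087 | 0.006 0.136 0.09 -0.087")

```text
clock: 12.65
tool_pos: [0.4865, 0.3592, 0.0685]
tool_rot: [-0.043, 0.999, -0.001, -0.001]
force: [-0.1, -0.8, -2.7]
finger_gap: 0.0574
grip_force: 54.7
```

Run:
```python
from h import *
crop(get_image("top"),60,110,190,190,3,"pics/b1.png")
```

```text
(no output)
```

View pics/b1.png

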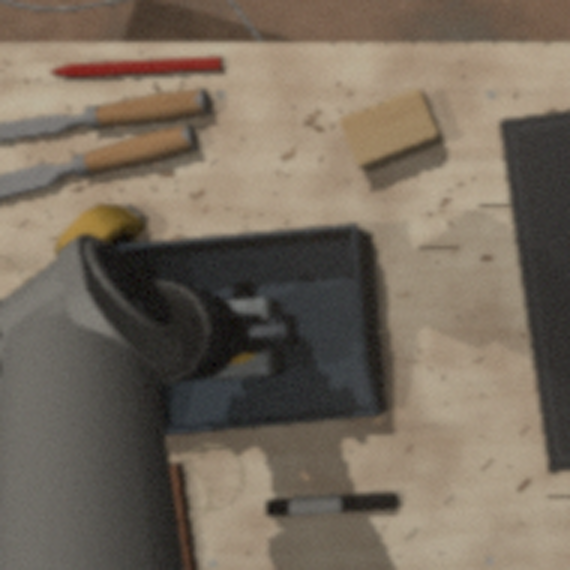

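The box, at about (245,340), is centred inside the bin walls with its gland toward the back wall. I'll lower it.

Call:
shift_gripper(rows="0 0 0.02 0 | 0 0 0.04 0 | 0 0 0.05 0 | 0 0 0.055 0 | 0 0 0.058 0 | 0 0 0.058 0")

```text
clock: 13.3
tool_pos: [0.4874, 0.3617, 0.0125]
tool_rot: [-0.044, 0.999, 0.0, 0.0]
force: [-1.3, -0.5, -3.9]
finger_gap: 0.0576
grip_force: 54.7
```

Call:
shift_gripper(rows="0 0 0.001 0 | 0 0 0.0015 0 | 0 0 0.0015 0")

```text
clock: 13.6
tool_pos: [0.4874, 0.3618, 0.0112]
tool_rot: [-0.044, 0.999, 0.0, 0.0]
force: [-0.5, 0.6, 1.2]
finger_gap: 0.0573
grip_force: 55.1
```

Call:
shift_gripper(rows="0 0 0 0 | 0 0 0 0 | 0 0 0 0 | 0 0 0 0 | 0 0 -0.02 0 | 0 0 -0.06 0 | 0 0 -0.1 0 | 0 0 -0.15 0 | 0 0 -0.19 0 | 0 0 -0.22 0 | 0 0 -0.22 0", jaw=0.085)

```text
clock: 14.7
tool_pos: [0.4892, 0.3631, 0.2358]
tool_rot: [-0.043, 0.999, 0.003, 0.003]
force: [1.0, -0.3, 1.2]
finger_gap: 0.0852
grip_force: 0.0
```

Call:
shift_gripper(rows="0 -0.03 0 0 | 0 -0.07 0 0 | 0 -0.11 0 0 | 0 -0.15 0 0 | 0 -0.19 0 0 | 0 -0.22 0 0 | 0 -0.23 0 0 | 0 -0.23 0 0")

```text
clock: 15.5
tool_pos: [0.5069, 0.1309, 0.2301]
tool_rot: [-0.042, 0.999, -0.0, -0.0]
force: [0.4, 1.3, 0.2]
finger_gap: 0.0849
grip_force: 0.0
```

Run:
```python
from h import *
a,b=get_image("scene"),get_image("top")
for c,s in reds(a): print(c.round(1),s)
A=a["pixels"][150:290,130:410];B=b["pixels"][110:300,60:440]
f=lambda p,w:cv2.resize(p,(w,int(p.shape[0]*w/p.shape[1])),interpolation=cv2.INTER_CUBIC)
cv2.imwrite("pics/end.png",np.vstack([f(A,560),f(B,560)]))
```

```text
[185.5 180.5] 50
[287.3 202.5] 58
[336.9 217.7] 62
[256. 224.] 68
[370.8 309.1] 56
[356.2 327.6] 91
```

View pics/end.png

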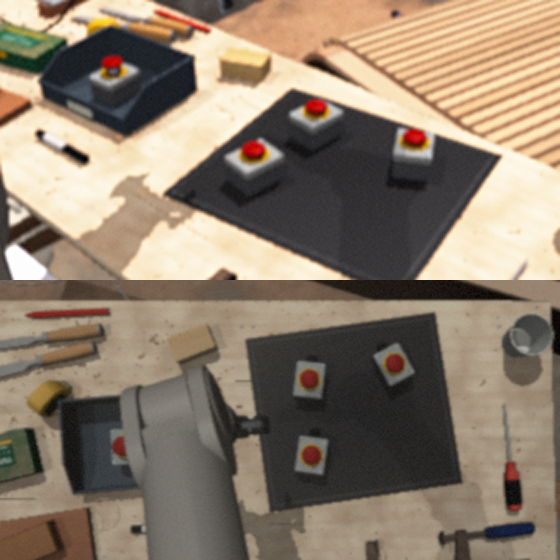

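The faulty box, at (112,80) in the scene half, stands upright on the bin floor with its button up. The three sound buttons, at (254,150), (316,107) and (414,138), are down in their places. The marker, pine block and screwdriver have not moved, and the gripper is clear.

```bash
python3 -c "
from bench import r, job, get_image
print(job.sign_off())"
```

```text
the job is handed in; nothing more can be done
None
```

I pressed all four buttons home: the near-right box sprang back and now stands upright in the bin, the other three stay latched in place, and the job was handed in at about 15.6 s, though sign-off returned no verdict.

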